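# Lay two brackets in the measuring tray against their hidden stops

## Task

Lay the plain strap and the T-shaped bracket flat in the black measuring tray, the strap in the wide channel and the T in the narrow one with its stem towards the hood, and slide each one under its hood until it comes up against the steel stop hidden inside. The stops are already set and only lightly clamped, so come up to them gently and do not shove them back. Leave the other things on the bench as they are.

Things in the scene. Friction and masses are not known exactly. Their poses are not given: they have to be found in the camera images.
- tray: fixed tray, black plate 260 (x) x 250 (y) x 5 mm; origin under its centre, z up. Two channels along its x, facing contrary ways: wide at y = +65 mm, narrow at y = -65 mm. Each has 6 mm grey side rails 9 mm high with a gap halfway for fingers, an open tail end, and at its other end a grey hood: a tunnel 75 mm deep, 14 mm clear under a 4 mm roof, with an upright steel stop in it
- mouth_wide (a point): middle of the wide hood's mouth on the plate's upper face (5 mm above the bench), axes as the tray's. The hood lies towards +x; push along +x. 45 mm clear between rails; front rails reach from the mouth to 45 mm before it, rear rails from 105 to 145 mm before it. Stop face 18 to 40 mm inside the mouth, out of sight, different each time; the stop slips at about 14 N
- mouth_narrow (a point): middle of the narrow hood's mouth on the plate's upper face, axes as the tray's. The hood lies towards -x; push along -x. 33 mm clear between front rails (mouth to 45 mm before it), 71 mm between rear rails for the T's head (115 to 145 mm before it). Stop face 18 to 40 mm inside, out of sight, different each time; the stop slips at about 14 N
- strap: plain flat aluminium strap 130 x 40 x 10 mm with three dark holes along its middle, about 0.14 kg; origin at the centre of its underside, x along its length, z up; either end may lead
- tee: flat aluminium T-shaped bracket 10 mm thick, about 0.13 kg; origin on the underside in the middle of the stem's width; x points along the stem to its free end, 66 mm from the origin; stem 28 mm wide and 100 mm long (x from -34 to +66 mm), head 66 mm across and 28 mm along x (x from -62 to -34 mm); z up
- elbow: flat L-shaped aluminium bracket, legs 100 and 65 mm, 10 mm thick, origin under the long leg's middle; not wanted, leave it
- adapter: black plug adapter 75 x 45 x 32 mm with two pins, origin under its centre; leave it
- gauge_box: closed wooden box 110 x 70 x 35 mm, origin under its centre; leave it
- bottle: white bottle 52 mm across, 80 mm tall, origin under its centre; leave it
- ring_gauge: steel ring 70 mm across, 22 mm high, origin under its centre; leave it
- pin_cup: dark steel cup 60 mm across, 60 mm tall, origin under its centre; leave it
Mind the look-alikes: they are no part of the job. Leave any red or turquoise look-alike of the tee alone.

How it is judged:
At the end, for the whole second after the job is handed in: Strap and T each lie flat (within 3 mm and 0.05 rad) in their own channel, within 5 mm of its centre line and 0.1 rad of its direction, the T with its stem under the hood, the leading end within 2.5 mm of the stop's face; both at rest; each stop within 4 mm of where it stood (horizontal distance between strap and stop_wide_c0 below 0.0705 m and x of strap in the frame of mouth_wide between -0.09 and 0 m and y of strap in the frame of mouth_wide between -0.005 and 0.005 m and z of strap in the frame of mouth_wide between -0.003 and 0.003 m and angle between the x axis of each of strap, tee and the x axis of tray, either way round below 0.1 rad and angle between each of strap, tee's own z axis and vertical below 0.05 rad and linear speed of each of strap, tee below 0.01 m/s and horizontal distance between tee and stop_narrow_c0 below 0.0715 m and x of tee in the frame of mouth_narrow between 0 and 0.09 m and y of tee in the frame of mouth_narrow between -0.005 and 0.005 m and z of tee in the frame of mouth_narrow between -0.003 and 0.003 m and distance of each of stop_wide_c0, stop_narrow_c0 from where it was at the start of the episode below 0.004 m); the robot touches nothing.
It fails at once if a stop is shoved back by more than 4 mm (distance of any of stop_wide_c0, stop_narrow_c0 from where it was at the start of the episode above 0.004 m).
It fails at once if another thing on the bench is moved by more than 20 mm (distance of any of elbow, adapter, gauge_box, bottle, ring_gauge, pin_cup from where it was at the start of the episode above 0.02 m).
It also fails if it takes over 72 s, if anything falls off the work surface, if the arm or the gripper's body presses on something with over 40 N, if the wrist force passes 120 N, or if a joint passes its speed limit or range.

## Robot

A 6-joint arm with a two-finger parallel gripper is mounted at the origin on the work surface. World frame = base frame: x ahead of the robot, y to its left, z up, the work surface at z = 0. Lengths are in m, angles in rad, forces in N, time in s.
With the tool pointing down it reaches from about 0.25 to 0.775 m from the base axis. Payload 4 kg.
Tool frame: the origin (TCP) lies between the finger pads; the fingertips stand 11 mm ahead of it and the grasp point (between the pads) lies 8 mm behind it (robot.tip_extent is the z of the fingertips in the tool frame, in m); z points along the fingers, y is the line along which they close (so a half turn about z gives the same grasp; the last joint's range is limited). The gripper opens to 94 mm and grips with 3 to 60 N. Pads are 16 mm wide; open, the fingers measure 119 mm over their backs; the gripper's body (75 mm by 177 mm) begins 78 mm behind the grasp point.
Start: joints at [-1.332, 0.087, 1.371, -0, 1.684, -0.103], TCP at [0.184, -0.518, 0.217] pointing down, gripper open.
Joint ranges: [-3.1, 3.1], [-0.76, 2.03], [0.27, 2.55], [-1.08, 4.22], [0.17, 2.65], [-2.57, 2.57]. Speed limits (rad/s): [2.79, 2.79, 3.14, 3.14, 3.14, 3.14].

## Interface

Orientations are given as [roll, pitch, yaw] about the fixed x, y, z axes, in that order (R = Rz(yaw) Ry(pitch) Rx(roll)).
In Python, from bench import robot, imaging gives the robot as it stands.
- The arm moves only by the shell command python3 -m pendant 'ROWS'. ROWS is JSON, a list of rows, each a list of 7 numbers: the shift along the world's x, y, z in cm, then the turn, a rotation vector about the world's x, y, z in degrees, then the opening, from 0 (shut) to 1 (fully open). In form: [[dx, dy, dz, ax, ay, az, jaw], ...]. A call has 1 to 8 rows; each row shifts and turns the commanded pose from where the row before left it; what a row does not reach is not made up. A row lasts 1/10 s, in which the tool goes at most 50 mm and 8.59 degrees, less where a joint would pass 70% of its speed; a pose out of reach is approached as far as the arm can. A call is refused whole if a number of a shift passes 5 or a number of a turn 8.59, either way. A call with a gripper value outside its range is refused whole. The fingers move at their own pace and stop on an object; the grip force is fixed at half the most. Time passes only in rows, so rows that do not move let the fingers close. It gives the time, the measured TCP pose, the force, the opening and the grip force at its end, in the units of the state.
- robot.get_obs(): the state, without advancing time (a new reading comes with each control period).
- imaging.snapshot(name): name is "side" or "top" or "wrist"; returns the picture (480x640x3 uint8, red, green, blue); there is no depth.
- imaging.camera_params(name): a dict with "camera_matrix" (3x3 intrinsics, pixels), "k1" (the pictures are not rectified: a ray, as slopes to the right and down, at radius r is drawn at 1 + k1 r^2 times it, then the intrinsics apply), "R" (3x3) and "t" (3): a world point X has camera coordinates R X + t. Camera axes: x right, y down, z forward; pixel columns grow to the right and rows downward; lengths in m; the calibration is good to about 2 mm. A picture is of the moment at which its call begins: read the wrist's pose just before it. camera_params takes no time and is no camera call; for the wrist camera it gives the pose at the moment of the call.
- robot.close_job(): hands the job in; it is judged then, once.
The state is a dict: "time": time; "joint_positions": joint angles; "qvel": joint speeds; "joint_torque": joint torques, N m; "tool_pos": TCP position; "ee_rot": TCP orientation; "wrist_force": force on the tool from outside, world axes, zero at the start; "wrist_torque": the same for the moment, N m; "width": finger opening in m; "finger_force": force on a finger pad.
Only numpy, scipy, OpenCV 4.12 (cv2) and the standard library are available. Lean on these libraries where they do the work, as an engineer would, in place of code of your own. Each camera call takes 0.05 s, during which the arm holds its last target. There are 200 camera calls.

## Working session

There is one attempt and no reset: what is moved stays moved. The work goes in short steps, Python scripts to look and compute and a shell command to move; the robot and the scene stay as the last step left them, time stands still between calls to the robot, and variables do not carry over. Pictures are saved under pics/ and viewed, at most 10 in all, crops included, and the job is handed in when it is done.

```bash
mkdir -p pics; python3 - <<'E'
from bench import robot, imaging
import cv2
for n in("top","side"):
    im=imaging.snapshot(n); cv2.imwrite(f"pics/{n}0.png",im[:,:,::-1])
    p=imaging.camera_params(n); print(n,p)
print(robot.get_obs(),robot.tip_extent)
E
```

```text
top {'camera_matrix': array([[440.38345434,   0.        , 320.06439866],
       [  0.        , 440.38345434, 237.78479004],
       [  0.        ,   0.        ,   1.        ]]), 'k1': -0.11165963859697169, 'R': array([[ 0.01975785, -0.99974925,  0.01053828],
       [-0.98931953, -0.02107206, -0.1442319 ],
       [ 0.1444178 , -0.00757601, -0.9894878 ]]), 't': array([-0.02882455,  0.52435964,  0.97667217])}
side {'camera_matrix': array([[601.86502819,   0.        , 323.25657011],
       [  0.        , 601.86502819, 231.83587657],
       [  0.        ,   0.        ,   1.        ]]), 'k1': 0.05395875210074232, 'R': array([[-0.72288492, -0.69092298,  0.00792708],
       [-0.45846215,  0.47102405, -0.75362378],
       [ 0.51696214, -0.54841753, -0.65725821]]), 't': array([0.37781627, 0.25518618, 1.44613477])}
{'time': 0.1, 'joint_positions': array([-1.33213012e+00,  8.78506506e-02,  1.37207763e+00, -4.03723293e-05,
        1.68360402e+00, -1.03115986e-01]), 'qvel': array([-0.00093318, -0.00226608, -0.00144171, -0.00070238, -0.0009505 ,
       -0.00027312]), 'joint_torque': array([ 1.97335081e-03, -3.41252232e+01, -3.03301620e+01,  7.19875842e-02,
        3.04180034e-02, -1.02278509e-04]), 'tool_pos': array([ 0.18420437, -0.51773696,  0.21545078]), 'ee_rot': array([-3.13965917e+00, -1.59743408e-04,  3.41777530e-01]), 'wrist_force': array([-0.69243476,  0.15393666,  0.12638699]), 'wrist_torque': array([ 0.01310104, -0.01501144,  0.02866072]), 'finger_force': 0.0, 'width': 0.09400606569334101} 0.011
```

View pics/top0.png

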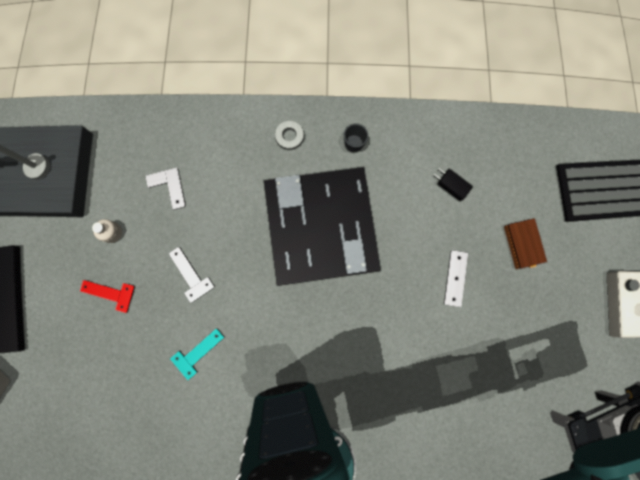

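View pics/side0.png

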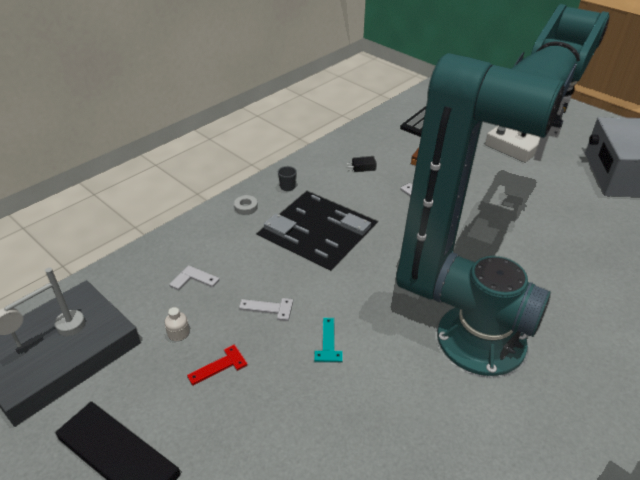

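The top view shows the tray near (322,226), with the wide hood at (289,190) and the narrow hood at (354,255). The strap is at (456,278), and the T is at (190,275) with its stem pointing up-left. The side view agrees. Next I'll measure their poses.

```bash
cat > h.py <<'E'
import numpy as np, cv2
from bench import robot, imaging
def und(p,uv):
    K=p["camera_matrix"]; d=(np.asarray(uv,float).reshape(-1,2)-K[:2,2])/K[0,0]
    s=d.copy()
    for _ in range(20): s=d/(1+p["k1"]*(s**2).sum(1,keepdims=True))
    return s
def cast(p,uv,z):
    s=und(p,uv); r=np.c_[s,np.ones(len(s))]@p["R"]; c=-p["R"].T@p["t"]
    return c+r*((z-c[2])/r[:,2])[:,None]
def proj(p,X):
    c=np.atleast_2d(X)@p["R"].T+p["t"]; s=c[:,:2]/c[:,2:]
    return s*(1+p["k1"]*(s**2).sum(1,keepdims=True))*p["camera_matrix"][0,0]+p["camera_matrix"][:2,2]
def blob(mask,near):
    n,l,st,ce=cv2.connectedComponentsWithStats(mask.astype(np.uint8))
    i=min([k for k in range(1,n) if st[k,4]>150],key=lambda k:np.hypot(*(ce[k]-near)))
    m=(l==i).astype(np.uint8)
    return max(cv2.findContours(m,cv2.RETR_EXTERNAL,cv2.CHAIN_APPROX_NONE)[0],key=len)[:,0]
def rect(P):
    (c,s,a)=cv2.minAreaRect((P[:,:2]*1000).astype(np.float32)); return np.round(c,1),np.round(s,1),round(a,1)
E
python3 - <<'E'
from h import *
p=imaging.camera_params("top"); im=cv2.imread("pics/top0.png").astype(int)
mn,mx=im.min(2),im.max(2)
white=(mn>165)
for n,c in(("strap",(456,278)),("tee",(190,275))):
    b=blob(white,c); P=cast(p,b,.01); print(n,len(b),rect(P))
    m=np.zeros((480,640),np.uint8); cv2.fillPoly(m,[b],1); v,u=np.nonzero(m)
    Q=cast(p,np.c_[u,v],.01)[:,:2]; C=Q.mean(0); w,V=np.linalg.eigh(np.cov((Q-C).T)); d=V[:,1]
    x=(Q-C)@d; y=(Q-C)@V[:,0]; print(C,np.degrees(np.arctan2(d[1],d[0])),x.min(),x.max(),y.min(),y.max())
dark=(mx<60).astype(np.uint8); dark=cv2.morphologyEx(dark,cv2.MORPH_CLOSE,np.ones((25,25)))
b=blob(dark,(322,226)); P=cast(p,b,.005); print("tray",rect(P)); print(cv2.approxPolyDP(b,8,True)[:,0].tolist())
E
```

```text
strap 137 (array([ 438.8, -343.3]), array([ 40.9, 130.7]), 81.6)
[ 0.43820392 -0.34300913] 171.71598975488953 -0.06600273174674784 0.06469080631761528 -0.02034231696089842 0.020578145831041176
tee 131 (array([440.7, 294.3]), array([129.5,  67.5]), 36.0)
[0.43094623 0.28724039] -144.15112111079546 -0.07677594738422185 0.05275506468690898 -0.03362631615093682 0.033824682137306473
tray (array([619. , -20.9]), array([366.4, 265.6]), 9.0)
[[361, 126], [345, 132], [345, 169], [301, 176], [300, 196], [276, 196], [274, 180], [264, 182], [278, 283], [379, 270]]
```

```bash
python3 - <<'E'
from h import *
p=imaging.camera_params("top"); im=cv2.imread("pics/top0.png").astype(int); g=im.mean(2)
print(-p["R"].T@p["t"])
def edge(a,b,z):
    a,b=np.array(a,float),np.array(b,float); t=(b-a)/np.hypot(*(b-a)); n=np.array([-t[1],t[0]]); pts=[]
    for f in np.linspace(.08,.92,60):
        q=a+f*(b-a); k=np.arange(-5,5.1,.25); s=q+k[:,None]*n
        v=cv2.remap(g.astype(np.float32),s[:,0].astype(np.float32)[None],s[:,1].astype(np.float32)[None],cv2.INTER_LINEAR)[0]
        i=np.argmax(abs(np.gradient(cv2.GaussianBlur(v[None],(0,0),2)[0]))); pts.append(s[i])
    P=cast(p,pts,z)[:,:2].astype(np.float32)
    vx,vy,x,y=cv2.fitLine(P,cv2.DIST_HUBER,0,.001,.001)[:,0]; return np.array([vx,vy]),np.array([x,y])
L=edge((264,182),(278,283),.005);R=edge((364,168),(379,270),.005);B=edge((278,283),(379,270),.0025);T=edge((264,182),(364,168),.005)
for e in(L,R,B,T): print(np.degrees(np.arctan2(e[0][1],e[0][0])),e[1])
X=lambda a,b:a[1]+a[0]*np.linalg.solve(np.c_[a[0],-b[0]],b[1]-a[1])[0]
C=[X(L,T),X(R,T),X(R,B),X(L,B)]; print(np.array(C),np.mean(C,0)); print([np.hypot(*(C[i]-C[i-1])) for i in range(4)])
grey=((im.min(2)>105)&(im.max(2)<235)).astype(np.uint8)
cr=cv2.resize(im[150:300,250:400].astype(np.uint8),(600,600),interpolation=cv2.INTER_CUBIC); cv2.imwrite("pics/tray.png",cr)
E
```

```text
[ 0.3782799  -0.0103687   1.04233834]
9.091906 [0.5398654  0.10263899]
9.35474 [ 0.5666141  -0.14516477]
-80.12586 [ 0.43658897 -0.05211546]
-80.90247 [ 0.6909599  -0.00802043]
[[ 0.6699076   0.12344954]
 [ 0.70916045 -0.12168205]
 [ 0.45595843 -0.16339391]
 [ 0.4131808   0.08236576]] [ 0.56205183 -0.01981517]
[np.float32(0.25999334), np.float32(0.24825446), np.float32(0.25661477), np.float32(0.24945489)]
```

View pics/tray.png

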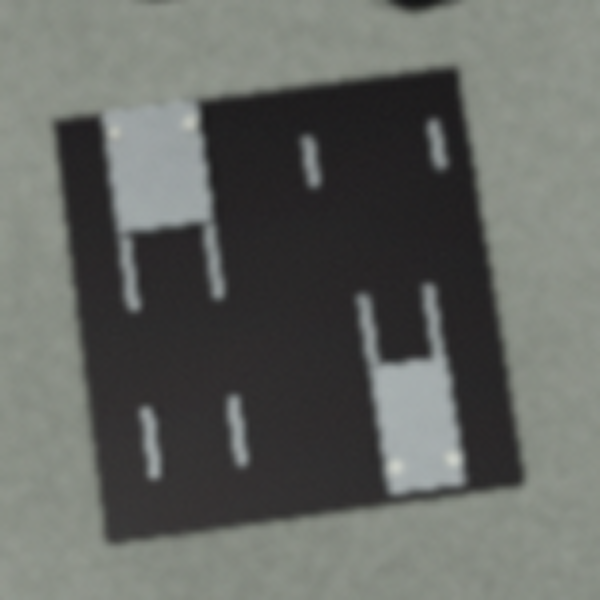

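The crop shows rails and hoods clearly: the wide mouth is around (165,228) and the narrow mouth around (408,362). The tray yaw is about 9.2°. I'm moving above the strap now.

```bash
python3 -m pendant '[[2.85,2.24,-1.2,0,0,-3.49,1],[2.85,2.24,-1.2,0,0,-3.49,1],[2.85,2.24,-1.2,0,0,-3.49,1],[2.85,2.24,-1.2,0,0,-3.49,1],[2.85,2.24,-1.2,0,0,-3.49,1],[2.85,2.24,-1.2,0,0,-3.49,1],[2.85,2.24,-1.2,0,0,-3.49,1],[2.85,2.24,-1.2,0,0,-3.49,0.7]]'; python3 -m pendant '[[0,0,0,0,0,0,0.7],[0,0,0,0,0,0,0.7]]'; python3 - <<'E'
from h import *
p=imaging.camera_params("wrist"); o=robot.get_obs(); print(o["tool_pos"],o["ee_rot"],p)
im=imaging.snapshot("wrist"); cv2.imwrite("pics/w1.png",im[:,:,::-1])
E
```

```text
time: 0.9
tool_pos: [0.4131, -0.3377, 0.1195]
ee_rot: [-3.141, 0.001, -0.148]
wrist_force: [0.3, 0.5, -1.0]
width: 0.0894
finger_force: 0.0
time: 1.1
tool_pos: [0.4122, -0.3383, 0.1197]
ee_rot: [-3.141, 0.002, -0.143]
wrist_force: [-0.4, -0.2, 0.8]
width: 0.0735
finger_force: 0.0
[ 0.41222833 -0.33832002  0.11967874] [-3.14110367e+00  1.92256424e-03 -1.43045992e-01] {'camera_matrix': array([[373.45274397,   0.        , 312.09050233],
       [  0.        , 373.45274397, 244.70399927],
       [  0.        ,   0.        ,   1.        ]]), 'k1': 0.02565188500474815, 'R': array([[-1.42094619e-01, -9.89852978e-01, -4.48196128e-04],
       [-9.63494328e-01,  1.38206978e-01,  2.29297867e-01],
       [-2.26909233e-01,  3.30138275e-02, -9.73356198e-01]]), 't': array([-0.27524899,  0.4406357 ,  0.39932677])}
```

View pics/w1.png

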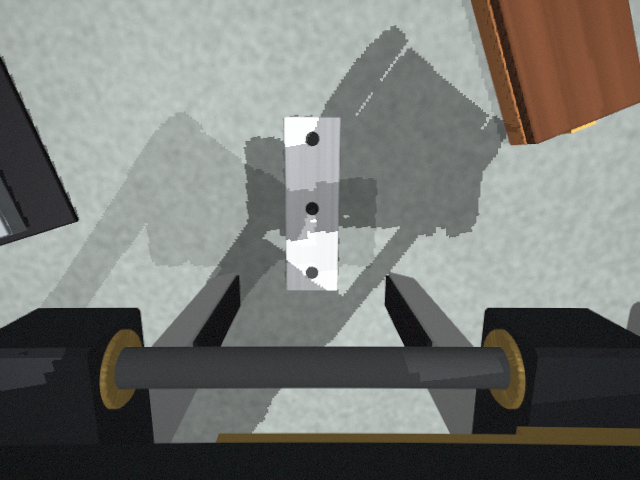

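The strap is straight ahead between the fingers, with corners near (285,117), (340,118), (338,290) and (287,290) and holes at (312,139), (312,208) and (312,272).

```bash
python3 - <<'E'
from h import *
p=imaging.camera_params("wrist")
P=cast(p,[(285,117),(340,118),(338,290),(287,290),(312,139),(312,208),(312,272)],.01)[:,:2]; print(P,P[:4].mean(0))
d=P[:2].mean(0)-P[2:4].mean(0); print(np.hypot(*d),np.degrees(np.arctan2(d[1],d[0])))
E
python3 -m pendant '[[0,-0.05,-3.5,0,0,0,0.65],[0,0,-3.5,0,0,0,0.65],[0,0,-3,0,0,0,0.65],[0,0,-0.5,0,0,0,0.65],[0,0,0,0,0,0,0.65]]'
```

```text
[[ 0.50548461 -0.33246213]
 [ 0.49923917 -0.37082884]
 [ 0.37185398 -0.35300932]
 [ 0.37762861 -0.31327541]
 [ 0.48800459 -0.34919635]
 [ 0.43894674 -0.34207031]
 [ 0.38944542 -0.33487995]] [ 0.43855159 -0.34239392]
0.12895495990295397 -8.249566064012756
time: 1.65
tool_pos: [0.4113, -0.3401, 0.0153]
ee_rot: [-3.141, 0.001, -0.147]
wrist_force: [-1.0, 0.1, 0.5]
width: 0.0611
finger_force: 0.0
```

```bash
python3 -m pendant '[[0,0,-0.25,0,0,0,0.65],[0,0,0,0,0,0,0.65],[0,0,0,0,0,0,0.2],[0,0,0,0,0,0,0.2],[0,0,0,0,0,0,0.2],[0,0,0,0,0,0,0.2]]';python3 -m pendant '[[0,0,2,0,0,0,0.2],[0,0,4,0,0,0,0.2],[0,0,4,0,0,0,0.2],[0,0,0,0,0,0,0.2]]'; python3 - <<'E'
import numpy as np
for y in(9.1,9.25):
  a=np.radians(y); R=np.array([[np.cos(a),-np.sin(a)],[np.sin(a),np.cos(a)]])
  print(np.array([.562,-.020])+R@np.array([.130-.075-.068-.027,.065]))
E
```

```text
time: 2.25
tool_pos: [0.4127, -0.3393, 0.0136]
ee_rot: [-3.142, -0.001, -0.145]
wrist_force: [-0.1, 1.8, 2.5]
width: 0.0393
finger_force: 30.0
time: 2.65
tool_pos: [0.4152, -0.3424, 0.1195]
ee_rot: [3.134, -0.01, -0.145]
wrist_force: [-0.3, -0.6, -1.0]
width: 0.0394
finger_force: 30.0
[0.51222317 0.03785557]
[0.51207188 0.03772506]
```

```bash
python3 -m pendant '[[1.05,4.7,0,0,0,2.19,0.2],[1.05,4.7,0,0,0,2.19,0.2],[1.05,4.7,0,0,0,2.19,0.2],[1.05,4.7,0,0,0,2.19,0.2],[1.05,4.7,0,0,0,2.19,0.2],[1.05,4.7,0,0,0,2.19,0.2],[1.05,4.7,0,0,0,2.19,0.2],[1.05,4.7,0,0,0,2.19,0.2]]'; python3 -m pendant '[[0,0,0,0,0,0,0.2],[0,0,0,0,0,0,0.2],[0,0,0,0,0,0,0.2]]'; python3 - <<'E'
from h import *
o=robot.get_obs(); print(o["tool_pos"],o["ee_rot"])
im=imaging.snapshot("wrist"); cv2.imwrite("pics/w2.png",im[:,:,::-1])
E
```

```text
time: 3.45
tool_pos: [0.4955, 0.0384, 0.1113]
ee_rot: [-3.142, 0.002, 0.162]
wrist_force: [-0.1, 0.0, -1.2]
width: 0.0395
finger_force: 30.0
time: 3.75
tool_pos: [0.4956, 0.0356, 0.1118]
ee_rot: [3.141, 0.002, 0.159]
wrist_force: [0.1, -0.3, -2.0]
width: 0.0394
finger_force: 30.0
[0.49561054 0.03562441 0.11183997] [3.14114109e+00 2.22265661e-03 1.59383820e-01]
```

View pics/w2.png

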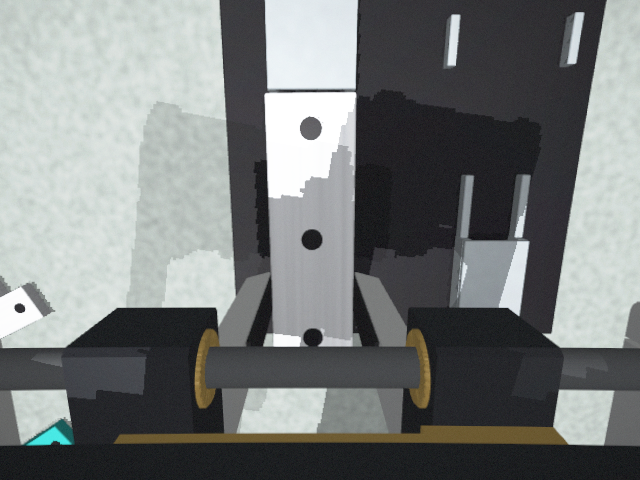

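The strap is held straight, pointing at the wide hood, with its leading end at row 93 and the hood spanning columns 265–358 above it. The narrow hood roof starts at row 240 (467–529), and its rails end at row 176. I'll fit the tray and rail edges from this view.

```bash
cat >> h.py <<'E'
def edge(p,g,a,b,z,w=5):
    a,b=np.array(a,float),np.array(b,float); t=(b-a)/np.hypot(*(b-a)); n=np.array([-t[1],t[0]]); pts=[]
    for f in np.linspace(.05,.95,50):
        k=np.arange(-w,w+.1,.25); s=(a+f*(b-a)+k[:,None]*n).astype(np.float32)
        v=cv2.remap(g.astype(np.float32),s[:,0][None],s[:,1][None],cv2.INTER_LINEAR)[0]
        pts.append(s[np.argmax(abs(np.gradient(cv2.GaussianBlur(v[None],(0,0),2)[0])))])
    P=cast(p,pts,z)[:,:2].astype(np.float32)
    vx,vy,x,y=cv2.fitLine(P,cv2.DIST_HUBER,0,.001,.001)[:,0]; return np.array([vx,vy]),np.array([x,y])
E
python3 - <<'E'
from h import *
p=imaging.camera_params("wrist"); im=cv2.imread("pics/w2.png"); g=im.mean(2)
a=np.radians(9.2); e1=np.array([np.cos(a),np.sin(a)]); e2=np.array([-e1[1],e1[0]]); C=np.array([.562,-.020])
for n,q,r,z in[("trayL",(220,5),(229,180),.005),("trayR",(605,5),(560,290),.005),("hoodWL",(264,5),(266,85),.023),("hoodWR",(358,5),(358,85),.023),
 ("nroof",(469,240),(527,240),.023),("nrail endL",(462,176),(472,176),.014),("nrail endR",(517,175),(529,175),.014),
 ("railL in",(473,180),(472,235),.014),("railR in",(516,180),(514,235),.014),("railR out",(529,180),(529,235),.014),
 ("strapL",(265,100),(271,330),.1113),("strapR",(356,100),(353,330),.1113),("strapend",(270,93),(352,93),.1113)]:
    d,x=edge(p,g,q,r,z,4); print(n,round(float(np.degrees(np.arctan2(d[1],d[0]))),2),np.round(x*1e3,1),"tray:",np.round([(x-C)@e1*1e3,(x-C)@e2*1e3],1))
E
```

```text
trayL 9.23 [582.4 111.6] tray: [ 41.2 126.6]
trayR 9.22 [ 592.5 -139. ] tray: [  11.  -122.3]
hoodWL 9.33 [626.8  87. ] tray: [81.1 95.3]
hoodWR 9.42 [627.   29.8] tray: [72.1 38.7]
nroof -82.31 [522.8 -85.3] tray: [-49.1 -58.2]
nrail endL -84.45 [564.3 -61.8] tray: [ -4.4 -41.6]
nrail endR -84.66 [570.6 -99.8] tray: [ -4.2 -80.1]
railL in 9.85 [540.4 -70.5] tray: [-29.4 -46.4]
railR in 20.29 [ 547.1 -101. ] tray: [-27.7 -77.6]
railR out 13.27 [ 553.1 -108.1] tray: [-22.9 -85.5]
strapL 9.72 [535.9  63.3] tray: [-12.5  86.4]
strapR 9.7 [535.7  23.6] tray: [-19.   47.3]
strapend -80.38 [586.3  47. ] tray: [34.7 62.3]
```

```bash
python3 - <<'E'
from h import *
p=imaging.camera_params("top"); im=cv2.imread("pics/top0.png"); g=im.mean(2)
a=np.radians(9.22); e1=np.array([np.cos(a),np.sin(a)]); e2=np.array([-e1[1],e1[0]]); C=np.array([.562,-.020])
f=lambda x,y:(250+x/4,150+y/4)
for n,q,r,z in[("wmouth",f(135,232),f(203,222),.023),("nmouth",f(382,362),f(428,356),.023),("wL",f(104,120),f(122,225),.023),("wR",f(197,105),f(210,215),.023),("nL",f(376,370),f(390,490),.023),("nR",f(440,360),f(463,480),.023),("wtop",f(110,112),f(190,100),.023),("nbot",f(395,495),f(460,485),.023)]:
    d,x=edge(p,g,q,r,z,2.5); print(n,round(float(np.degrees(np.arctan2(d[1],d[0]))),2),np.round(x*1e3,1),"tray:",np.round([(x-C)@e1*1e3,(x-C)@e2*1e3],1))
E
```

```text
wmouth -80.12 [601.9  44. ] tray: [49.6 56.8]
nmouth -80.81 [524.6 -95.5] tray: [-49.1 -68.5]
wL 10.12 [634.5  86.8] tray: [88.7 93.8]
wR 9.45 [643.2  29.6] tray: [88.1 35.9]
nL 8.53 [472.5 -77.2] tray: [-97.5 -42.1]
nR 9.12 [ 492.2 -120.3] tray: [-84.9 -87.8]
wtop -81.59 [674.6  62.8] tray: [124.4  63.7]
nbot -80.7 [ 448.7 -101.1] tray: [-124.8  -61.9]
```

```bash
python3 -m pendant '[[1.1,0.18,0,0,0,-0.4,0.2],[0,0,-3,0,0,0,0.2],[0,0,-3,0,0,0,0.2],[0,0,-1.7,0,0,0,0.2],[0,0,0,0,0,0,0.2],[0,0,0,0,0,0,0.2]]'; python3 - <<'E'
from h import *
o=robot.get_obs(); print(o["tool_pos"],o["ee_rot"])
im=imaging.snapshot("wrist"); cv2.imwrite("pics/w3.png",im[:,:,::-1])
a=np.radians(9.22); e1=np.array([np.cos(a),np.sin(a)]); e2=np.array([-e1[1],e1[0]]); C=np.array([.562,-.020])
x=o["tool_pos"][:2]-C; print(x@e1,x@e2)
E
```

```text
time: 4.4
tool_pos: [0.508, 0.0375, 0.0363]
ee_rot: [3.141, -0.0, 0.152]
wrist_force: [0.5, -0.8, -1.6]
width: 0.0399
finger_force: 30.0
[0.5080049  0.03746813 0.03627344] [ 3.14145084e+00 -3.40114053e-04  1.51513681e-01]
-0.04408962694162038 0.06537706900533144
```

View pics/w3.png

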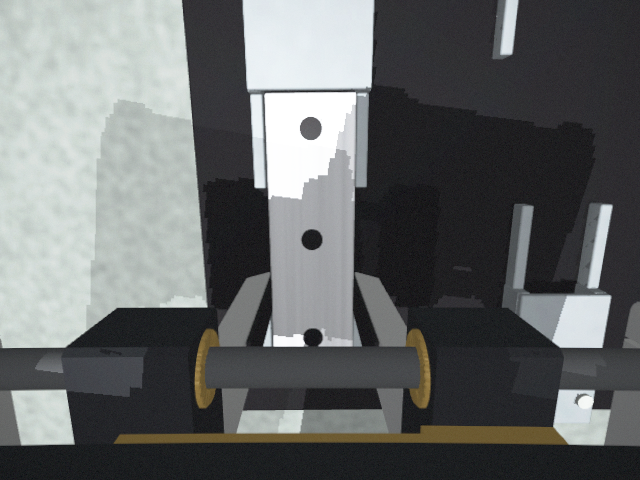

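The view shows the strap (columns 265–356) centred between the front rails (outer edges 252 and 368), with its leading end just short of the hood at row 92. I'm lowering it.

```bash
python3 -m pendant '[[0,0,-0.6,0,0,0,0.2],[0,0,-0.6,0,0,0,0.2],[0,0,-0.2,0,0,0,0.2],[0,0,0,0,0,0,0.2],[0,0,0,0,0,0,0.2]]'
```

```text
time: 4.95
tool_pos: [0.5077, 0.0384, 0.0222]
ee_rot: [3.141, -0.001, 0.153]
wrist_force: [1.5, 0.3, -3.7]
width: 0.0392
finger_force: 30.6
```

```bash
python3 -m pendant '[[0,0,-0.15,0,0,0,0.2],[0,0,-0.1,0,0,0,0.2],[0,0,0,0,0,0,0.2],[0,0,0,0,0,0,0.2]]';python3 -m pendant '[[0,0,-0.05,0,0,0,0.2],[0,0,0,0,0,0,0.2],[0,0,0,0,0,0,0.2]]'
```

```text
time: 5.35
tool_pos: [0.5079, 0.0384, 0.0199]
ee_rot: [3.141, -0.001, 0.153]
wrist_force: [2.8, -0.3, -0.8]
width: 0.0397
finger_force: 31.2
time: 5.65
tool_pos: [0.5079, 0.0383, 0.0194]
ee_rot: [3.141, -0.001, 0.153]
wrist_force: [3.1, 0.5, 0.1]
width: 0.0395
finger_force: 31.5
```

```bash
python3 -m pendant '[[0,0,-0.03,0,0,0,0.2],[0.2,0.032,0,0,0,0,0.2],[0.2,0.032,0,0,0,0,0.2],[0.2,0.032,0,0,0,0,0.2],[0,0,0,0,0,0,0.2]]';python3 -m pendant '[[0.2,0.032,0,0,0,0,0.2],[0.2,0.032,0,0,0,0,0.2],[0.2,0.032,0,0,0,0,0.2],[0,0,0,0,0,0,0.2],[0,0,0,0,0,0,0.2]]'
```

```text
time: 6.15
tool_pos: [0.5113, 0.039, 0.0186]
ee_rot: [-3.141, 0.005, 0.153]
wrist_force: [-3.8, -0.9, 4.2]
width: 0.0396
finger_force: 30.0
time: 6.65
tool_pos: [0.5173, 0.04, 0.0186]
ee_rot: [-3.141, 0.005, 0.153]
wrist_force: [-3.1, -0.1, 5.1]
width: 0.0396
finger_force: 30.0
```

```bash
python3 -m pendant '[[0.2,0.032,0.02,0,0,0,0.2],[0.2,0.032,0,0,0,0,0.2],[0.2,0.032,0,0,0,0,0.2],[0.15,0.024,0,0,0,0,0.2],[0,0,0,0,0,0,0.2],[0,0,0,0,0,0,0.2]]';python3 -m pendant '[[0.05,0.008,0,0,0,0,0.2],[0.05,0.008,0,0,0,0,0.2],[0,0,0,0,0,0,0.2]]';python3 -m pendant '[[0.05,0.008,0,0,0,0,0.2],[0.05,0.008,0,0,0,0,0.2],[0,0,0,0,0,0,0.2]]'
```

```text
time: 7.25
tool_pos: [0.527, 0.0415, 0.0186]
ee_rot: [-3.142, -0.0, 0.153]
wrist_force: [-0.3, 0.4, -0.1]
width: 0.0397
finger_force: 30.0
time: 7.55
tool_pos: [0.528, 0.0416, 0.0186]
ee_rot: [3.142, -0.0, 0.153]
wrist_force: [-0.2, 0.0, -1.1]
width: 0.0397
finger_force: 30.0
time: 7.85
tool_pos: [0.529, 0.0418, 0.0188]
ee_rot: [3.142, -0.0, 0.153]
wrist_force: [-0.8, 0.3, -2.2]
width: 0.0395
finger_force: 30.0
```

```bash
for i in 1; do python3 -m pendant '[[0.04,0.0065,0,0,0,0,0.2],[0.04,0.0065,0,0,0,0,0.2],[0,0,0,0,0,0,0.2]]';python3 -m pendant '[[0.04,0.0065,0,0,0,0,0.2],[0.04,0.0065,0,0,0,0,0.2],[0,0,0,0,0,0,0.2]]';python3 -m pendant '[[0.04,0.0065,0,0,0,0,0.2],[0.04,0.0065,0,0,0,0,0.2],[0,0,0,0,0,0,0.2]]'; done | grep -E "tool|wrist"
```

```text
tool_pos: [0.5298, 0.0419, 0.0189]
wrist_force: [0.0, -0.1, -1.1]
tool_pos: [0.5305, 0.042, 0.0189]
wrist_force: [-0.2, -0.0, -1.5]
tool_pos: [0.5313, 0.0421, 0.0189]
wrist_force: [0.1, 0.2, -1.4]
```

```bash
(python3 -m pendant '[[0.05,0.008,0,0,0,0,0.2],[0.05,0.008,0,0,0,0,0.2],[0,0,0,0,0,0,0.2]]';python3 -m pendant '[[0.05,0.008,0,0,0,0,0.2],[0.05,0.008,0,0,0,0,0.2],[0,0,0,0,0,0,0.2]]';python3 -m pendant '[[0.05,0.008,0,0,0,0,0.2],[0,0,0,0,0,0,0.2]]') | grep -E "tool|wrist"
```

```text
tool_pos: [0.5324, 0.0423, 0.0189]
wrist_force: [-0.5, -0.9, -1.5]
tool_pos: [0.5334, 0.0425, 0.0189]
wrist_force: [0.9, 0.4, -1.4]
tool_pos: [0.5338, 0.0425, 0.0189]
wrist_force: [0.2, -1.0, -1.2]
```

```bash
python3 -m pendant '[[0,0,0,0,0,0,0.2]]' | grep -E "tool|wrist"
```

```text
tool_pos: [0.5338, 0.0425, 0.0189]
wrist_force: [0.5, -0.3, -1.6]
```

```bash
(python3 -m pendant '[[0.05,0.008,0,0,0,0,0.2],[0.05,0.008,0,0,0,0,0.2],[0,0,0,0,0,0,0.2]]';python3 -m pendant '[[0.05,0.008,0,0,0,0,0.2],[0.05,0.008,0,0,0,0,0.2],[0,0,0,0,0,0,0.2]]';python3 -m pendant '[[0.05,0.008,0,0,0,0,0.2],[0,0,0,0,0,0,0.2]]') | grep -E "tool|wrist"
```

```text
tool_pos: [0.5348, 0.0427, 0.0189]
wrist_force: [0.4, 0.2, -2.4]
tool_pos: [0.5359, 0.0429, 0.0189]
wrist_force: [-0.3, -0.1, -1.3]
tool_pos: [0.5361, 0.0429, 0.0188]
wrist_force: [-1.0, -0.4, -2.2]
```

```bash
(python3 -m pendant '[[0.05,0.008,0,0,0,0,0.2],[0,0,0,0,0,0,0.2]]';python3 -m pendant '[[0.05,0.008,0,0,0,0,0.2],[0,0,0,0,0,0,0.2]]') | grep -E "tool|wrist"
```

```text
tool_pos: [0.5361, 0.043, 0.0186]
wrist_force: [-2.6, 0.4, -0.8]
tool_pos: [0.5361, 0.043, 0.0186]
wrist_force: [-4.6, -0.9, -0.0]
```

The force builds at a fixed position, so the strap is on the stop (about 27 mm inside). I'm releasing and rising.

```bash
(python3 -m pendant '[[0,0,0,0,0,0,0.55],[0,0,0,0,0,0,0.55],[0,0,0,0,0,0,0.55]]'; python3 -m pendant '[[0,0,2,0,0,0,0.55],[0,0,4,0,0,0,0.55],[0,0,4,0,0,0,0.55],[-1,4,1,0,0,5,0.6],[-1,4.5,0,0,0,5,0.6],[-1,4.5,0,0,0,5,0.6],[-1,4.5,0,0,0,5,0.6],[-1,4.5,0,0,0,5,0.6]]';python3 -m pendant '[[0,0,0,0,0,0,0.6],[0,0,0,0,0,0,0.6],[0,0,0,0,0,0,0.6]]')
python3 - <<'E'
from h import *
p=imaging.camera_params("top"); im=imaging.snapshot("top"); cv2.imwrite("pics/top1.png",im[:,:,::-1])
c=cv2.resize(im[140:320,150:390,::-1],(800,600),interpolation=cv2.INTER_CUBIC); cv2.imwrite("pics/top1c.png",c)
# predicted strap corners if against stop at 27
a=np.radians(9.22); e1=np.array([np.cos(a),np.sin(a)]); e2=np.array([-e1[1],e1[0]]); C=np.array([.562,-.020])
print([proj(p,[*(C+x*e1+y*e2),.015])[0].round(1) for x in(-.0535,.0495) for y in(.045,.085)])
E
```

```text
time: 11.15
tool_pos: [0.5385, 0.0432, 0.0197]
ee_rot: [3.141, -0.003, 0.153]
wrist_force: [0.4, 0.5, 0.9]
width: 0.0517
finger_force: 0.0
time: 11.95
tool_pos: [0.4873, 0.2651, 0.1297]
ee_rot: [3.141, -0.003, 0.593]
wrist_force: [1.1, 0.3, 0.4]
width: 0.0564
finger_force: 0.0
time: 12.25
tool_pos: [0.4878, 0.2623, 0.129]
ee_rot: [3.141, -0.0, 0.588]
wrist_force: [0.4, -0.1, -0.3]
width: 0.0564
finger_force: 0.0
[array([305.3, 248.5]), array([288.5, 250.9]), array([299.5, 206. ]), array([282.8, 208.3])]
```

View pics/top1c.png

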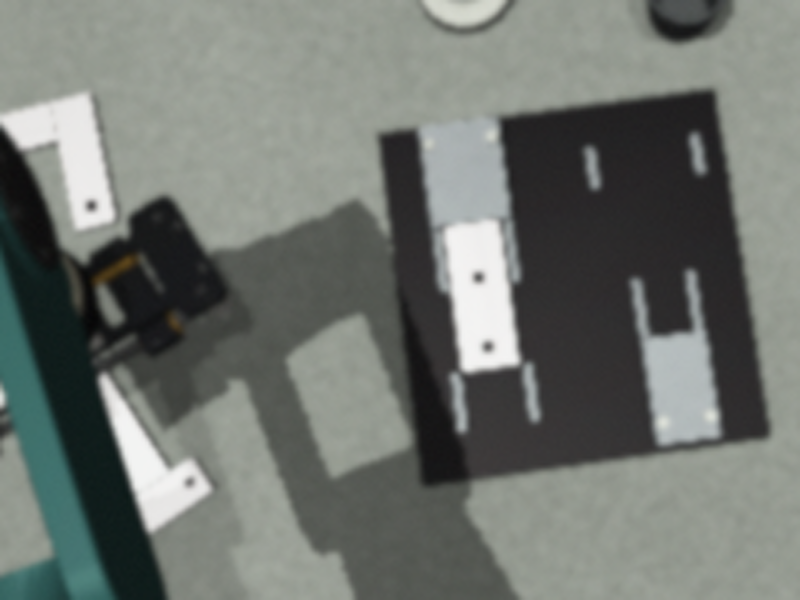

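The strap lies in its channel, with its tail at crop (490,368) where predicted. Next is the T.

```bash
(python3 -m pendant '[[-3.4,0.9,0,0,0,1.2,0.6],[-3.3,0.9,0,0,0,1.2,0.6],[0,0,-3,0,0,0,0.6],[0,0,-3,0,0,0,0.6],[0,0,-3,0,0,0,0.6],[0,0,0,0,0,0,0.6],[0,0,0,0,0,0,0.6]]')
python3 - <<'E'
from h import *
imaging.snapshot("wrist"); o=robot.get_obs(); print(o["tool_pos"],o["ee_rot"])
p=imaging.camera_params("wrist"); im=imaging.snapshot("wrist"); cv2.imwrite("pics/w4.png",im[:,:,::-1])
E
```

```text
time: 13.0
tool_pos: [0.4207, 0.28, 0.0391]
ee_rot: [3.141, 0.001, 0.629]
wrist_force: [0.3, -0.2, -0.5]
width: 0.0565
finger_force: 0.0
[0.42163261 0.28073758 0.04035732] [ 3.14105116e+00 -2.14791924e-03  6.29743298e-01]
```

View pics/w4.png

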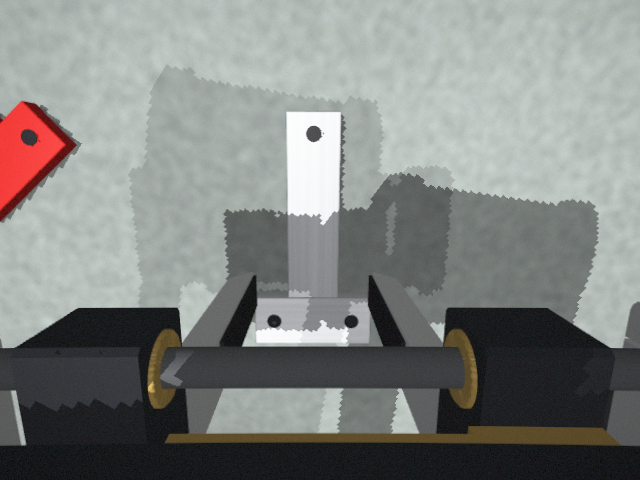

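The T's stem end is at row 112 (columns 287–341) and its root is at row 297. It's well aligned between the fingers.

```bash
python3 - <<'E'
from h import *
p=imaging.camera_params("wrist");o=robot.get_obs();t=o["tool_pos"][:2];print(o["tool_pos"])
P=cast(p,[(314,112),(313,297)],.01)[:,:2]; d=P[0]-P[1]; L=np.hypot(*d); d/=L
print(L,np.degrees(np.arctan2(d[1],d[0])),"tip ahead of tcp",(P[0]-t)@d,"lateral",(P[0]-t)@np.array([-d[1],d[0]]),"root",(P[1]-t)@d)
E
python3 -m pendant '[[0,0,-1.4,0,0,0,0.6],[0,0,-1.3,0,0,0,0.6],[0,0,0,0,0,0,0.6],[0,0,0,0,0,0,0.6]]'
```

```text
[0.4220218  0.28120892 0.04097442]
0.09900230019134376 35.87207478329305 tip ahead of tcp 0.08745203454753143 lateral 0.0011070048076829828 root -0.011550265643812318
time: 13.5
tool_pos: [0.42, 0.281, 0.0113]
ee_rot: [3.142, 0.001, 0.632]
wrist_force: [-1.1, 0.6, 0.9]
width: 0.0564
finger_force: 0.2
```

```bash
python3 -m pendant '[[0,0,0.2,0,0,0,0.6],[0,0,0,0,0,0,0.1],[0,0,0,0,0,0,0.1],[0,0,0,0,0,0,0.1],[0,0,0,0,0,0,0.1],[0,0,0,0,0,0,0.1],[0,0,0,0,0,0,0.1]]';python3 -m pendant '[[0,0,2,0,0,0,0.1],[0,0,4,0,0,0,0.1],[0,0,4,0,0,0,0.1],[0,0,0,0,0,0,0.1]]'; python3 - <<'E'
import numpy as np
a=np.radians(9.22); e1=np.array([np.cos(a),np.sin(a)]); e2=np.array([-e1[1],e1[0]]); C=np.array([.562,-.020])
print(C+e1*(-.0495+.093)-.065*e2)
E
```

```text
time: 14.2
tool_pos: [0.4202, 0.281, 0.0138]
ee_rot: [3.141, 0.0, 0.632]
wrist_force: [-0.2, -0.7, -0.0]
width: 0.0276
finger_force: 30.0
time: 14.6
tool_pos: [0.4239, 0.2831, 0.1206]
ee_rot: [3.14, -0.013, 0.632]
wrist_force: [1.3, -0.8, -0.9]
width: 0.0274
finger_force: 30.0
[ 0.61535267 -0.07719041]
```

```bash
(python3 -m pendant '[[1.13,-1.99,0,0,0,8.5,0.1],[1.13,-1.99,0,0,0,8.5,0.1],[1.13,-1.99,0,0,0,8.5,0.1],[1.13,-1.99,0,0,0,8.5,0.1],[1.13,-1.99,0,0,0,8.5,0.1],[1.13,-1.99,0,0,0,8.5,0.1]]'; python3 -m pendant '[[1.13,-1.99,0,0,0,8.5,0.1],[1.13,-1.99,0,0,0,8.5,0.1],[1.13,-1.99,0,0,0,8.5,0.1],[1.13,-1.99,0,0,0,8.5,0.1],[1.13,-1.99,0,0,0,8.5,0.1],[1.13,-1.99,0,0,0,8.5,0.1]]'; python3 -m pendant '[[1.13,-1.99,0,0,0,8.5,0.1],[1.13,-1.99,0,0,0,8.5,0.1],[1.13,-1.99,0,0,0,8.5,0.1],[1.13,-1.99,0,0,0,8.5,0.1],[1.13,-1.99,0,0,0,8.5,0.1],[1.13,-1.99,0,0,0,8.5,0.1],[0,0,0,0,0,0,0.1],[0,0,0,0,0,0,0.1]]'; python3 -m pendant '[[0,0,0,0,0,0,0.1],[0,0,0,0,0,0,0.1]]') | grep -E "tool|ee_|width"
```

```text
tool_pos: [0.4876, 0.1607, 0.1124]
ee_rot: [-3.139, 0.001, 1.528]
width: 0.0276
tool_pos: [0.5555, 0.0415, 0.1123]
ee_rot: [-3.14, -0.002, 2.418]
width: 0.0274
tool_pos: [0.6229, -0.077, 0.1123]
ee_rot: [3.14, -0.002, -2.984]
width: 0.0277
tool_pos: [0.6232, -0.0761, 0.1137]
ee_rot: [3.141, -0.001, -2.981]
width: 0.0274
```

```bash
python3 -m pendant '[[-0.98,-0.16,0,0,0,0,0.1],[0,0,-3,0,0,0,0.1],[0,0,-3,0,0,0,0.1],[0,0,-1.7,0,0,0,0.1],[0,0,0,0,0,0,0.1],[0,0,0,0,0,0,0.1]]'; python3 - <<'E'
from h import *
o=robot.get_obs(); print(o["tool_pos"],o["ee_rot"])
im=imaging.snapshot("wrist"); cv2.imwrite("pics/w5.png",im[:,:,::-1])
a=np.radians(9.22); e1=np.array([np.cos(a),np.sin(a)]); e2=np.array([-e1[1],e1[0]]); C=np.array([.562,-.020])
x=o["tool_pos"][:2]-C; print(x@e1,x@e2)
E
```

```text
time: 17.4
tool_pos: [0.6136, -0.0785, 0.0375]
ee_rot: [-3.142, 0.0, -2.981]
wrist_force: [0.5, 0.8, -0.8]
width: 0.0275
finger_force: 30.0
[ 0.61355124 -0.07852642  0.03750495] [-3.14155308e+00  8.12868140e-05 -2.98114312e+00]
0.04150778292375784 -0.06603011904172534
```

View pics/w5.png

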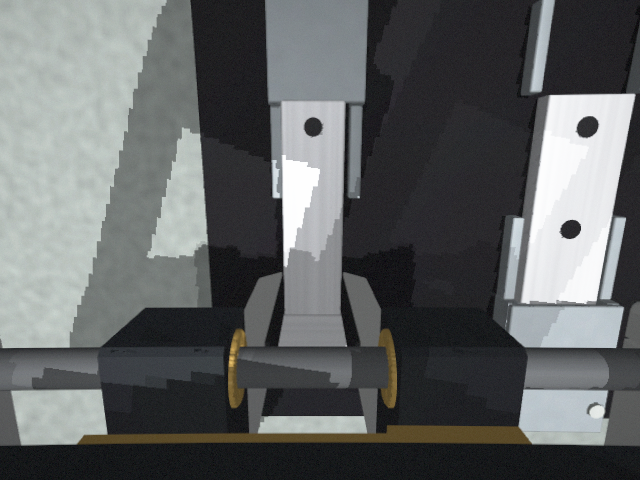

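The T's stem (columns 282–345, tip at row 100) sits above the narrow front rails (outer edges 272 and 360), roughly 2–3 px to the left of centre. I'll measure that offset.

```bash
python3 - <<'E'
from h import *
p=imaging.camera_params("wrist"); im=cv2.imread("pics/w5.png"); g=im.mean(2)
a=np.radians(9.22); e1=np.array([np.cos(a),np.sin(a)]); e2=np.array([-e1[1],e1[0]]); C=np.array([.562,-.020])
zt=.0375-.0138+.01
for n,q,r,z in[("hoodL",(266,5),(268,95),.023),("hoodR",(368,5),(366,95),.023),("railL",(272,115),(274,190),.014),("railR",(361,115),(360,190),.014),("mouthroof",(347,103),(364,103),.023),("stemL",(282,110),(284,300),zt),("stemR",(345,110),(341,300),zt),("tip",(285,100),(343,100),zt),("trayL",(192,20),(205,220),.005)]:
    d,x=edge(p,g,q,r,z,3); print(n,round(float(np.degrees(np.arctan2(d[1],d[0]))),2),"tray:",np.round([(x-C)@e1*1e3,(x-C)@e2*1e3],1))
E
```

```text
hoodL 8.97 tray: [-72.  -85.5]
hoodR 9.38 tray: [-72.  -40.7]
railL 9.52 tray: [-24.6 -85.3]
railR 9.68 tray: [-21.7 -40.6]
mouthroof 88.69 tray: [-48.3 -45.8]
stemL 8.79 tray: [  3.1 -78.7]
stemR 8.91 tray: [-13.  -50.7]
tip -81.01 tray: [-48.1 -62.1]
trayL 9.23 tray: [ -41.5 -122.7]
```

```bash
(python3 -m pendant '[[0.17,0.21,0,0,0,0.4,0.1],[0,0,-0.5,0,0,0,0.1],[0,0,-0.5,0,0,0,0.1],[0,0,-0.4,0,0,0,0.1],[0,0,0,0,0,0,0.1],[0,0,0,0,0,0,0.1]]';python3 -m pendant '[[0,0,-0.15,0,0,0,0.1],[0,0,-0.1,0,0,0,0.1],[0,0,0,0,0,0,0.1],[0,0,0,0,0,0,0.1]]')
```

```text
time: 18.05
tool_pos: [0.6153, -0.0766, 0.0225]
ee_rot: [3.141, -0.001, -2.974]
wrist_force: [-0.2, 0.2, -0.8]
width: 0.0277
finger_force: 30.0
time: 18.45
tool_pos: [0.6156, -0.0767, 0.0204]
ee_rot: [3.142, 0.0, -2.974]
wrist_force: [-0.6, 0.2, -1.4]
width: 0.0273
finger_force: 30.0
```

```bash
(python3 -m pendant '[[0,0,-0.1,0,0,0,0.1],[0,0,0,0,0,0,0.1],[0,0,0,0,0,0,0.1]]';python3 -m pendant '[[-0.2,-0.032,0,0,0,0,0.1],[-0.2,-0.032,0,0,0,0,0.1],[-0.2,-0.032,0,0,0,0,0.1],[0,0,0,0,0,0,0.1]]')
```

```text
time: 18.75
tool_pos: [0.6157, -0.0766, 0.0196]
ee_rot: [-3.142, 0.0, -2.974]
wrist_force: [0.7, -0.1, -0.9]
width: 0.0277
finger_force: 30.0
time: 19.15
tool_pos: [0.6092, -0.0776, 0.0195]
ee_rot: [3.141, -0.0, -2.974]
wrist_force: [-1.2, -0.1, 0.2]
width: 0.0273
finger_force: 30.0
```

Sliding freely. I'm continuing to just short of the earliest stop position.

```bash
(python3 -m pendant '[[-0.2,-0.032,-0.02,0,0,0,0.1],[-0.2,-0.032,0,0,0,0,0.1],[-0.2,-0.032,0,0,0,0,0.1],[-0.2,-0.032,0,0,0,0,0.1],[-0.15,-0.024,0,0,0,0,0.1],[-0.1,-0.016,0,0,0,0,0.1],[0,0,0,0,0,0,0.1],[0,0,0,0,0,0,0.1]]';python3 -m pendant '[[-0.05,-0.008,0,0,0,0,0.1],[-0.05,-0.008,0,0,0,0,0.1],[0,0,0,0,0,0,0.1]]';python3 -m pendant '[[-0.05,-0.008,0,0,0,0,0.1],[-0.05,-0.008,0,0,0,0,0.1],[0,0,0,0,0,0,0.1]]')| grep -E "tool|wrist"
```

```text
tool_pos: [0.5989, -0.0793, 0.0193]
wrist_force: [0.5, 0.7, 0.4]
tool_pos: [0.5982, -0.0794, 0.0193]
wrist_force: [1.4, -0.4, 0.9]
tool_pos: [0.5971, -0.0796, 0.0193]
wrist_force: [1.6, 0.1, 0.7]
```

```bash
(python3 -m pendant '[[-0.05,-0.008,0,0,0,0,0.1],[-0.05,-0.008,0,0,0,0,0.1],[0,0,0,0,0,0,0.1]]';python3 -m pendant '[[-0.05,-0.008,0,0,0,0,0.1],[-0.05,-0.008,0,0,0,0,0.1],[0,0,0,0,0,0,0.1]]';python3 -m pendant '[[-0.05,-0.008,0,0,0,0,0.1],[-0.05,-0.008,0,0,0,0,0.1],[0,0,0,0,0,0,0.1]]')| grep -E "tool|wrist"
```

```text
tool_pos: [0.596, -0.0798, 0.0192]
wrist_force: [0.8, 0.3, 0.2]
tool_pos: [0.595, -0.0799, 0.0192]
wrist_force: [0.6, 0.5, 1.1]
tool_pos: [0.594, -0.0801, 0.0192]
wrist_force: [1.2, 0.5, 1.7]
```

```bash
(python3 -m pendant '[[-0.05,-0.008,0,0,0,0,0.1],[-0.05,-0.008,0,0,0,0,0.1],[0,0,0,0,0,0,0.1]]';python3 -m pendant '[[-0.05,-0.008,0,0,0,0,0.1],[-0.05,-0.008,0,0,0,0,0.1],[0,0,0,0,0,0,0.1]]';python3 -m pendant '[[-0.05,-0.008,0,0,0,0,0.1],[-0.05,-0.008,0,0,0,0,0.1],[0,0,0,0,0,0,0.1]]')| grep -E "tool|wrist"
```

```text
tool_pos: [0.593, -0.0802, 0.0192]
wrist_force: [1.3, -0.4, 1.9]
tool_pos: [0.592, -0.0804, 0.0192]
wrist_force: [0.7, 0.6, 1.8]
tool_pos: [0.591, -0.0806, 0.0192]
wrist_force: [1.6, -0.6, 0.8]
```

```bash
(python3 -m pendant '[[-0.05,-0.008,0,0,0,0,0.1],[-0.05,-0.008,0,0,0,0,0.1],[0,0,0,0,0,0,0.1]]';python3 -m pendant '[[-0.05,-0.008,0,0,0,0,0.1],[-0.05,-0.008,0,0,0,0,0.1],[0,0,0,0,0,0,0.1]]';python3 -m pendant '[[-0.05,-0.008,0,0,0,0,0.1],[-0.05,-0.008,0,0,0,0,0.1],[0,0,0,0,0,0,0.1]]')| grep -E "tool|wrist"
```

```text
tool_pos: [0.59, -0.0807, 0.0192]
wrist_force: [1.4, 0.7, 0.8]
tool_pos: [0.589, -0.0809, 0.0192]
wrist_force: [1.7, -0.2, 0.8]
tool_pos: [0.588, -0.081, 0.0192]
wrist_force: [0.7, 0.3, 1.5]
```

```bash
(python3 -m pendant '[[-0.05,-0.008,0,0,0,0,0.1],[-0.05,-0.008,0,0,0,0,0.1],[0,0,0,0,0,0,0.1]]';python3 -m pendant '[[-0.05,-0.008,0,0,0,0,0.1],[-0.05,-0.008,0,0,0,0,0.1],[0,0,0,0,0,0,0.1]]';python3 -m pendant '[[-0.05,-0.008,0,0,0,0,0.1],[-0.05,-0.008,0,0,0,0,0.1],[0,0,0,0,0,0,0.1]]')| grep -E "tool|wrist"
```

```text
tool_pos: [0.5869, -0.0812, 0.0192]
wrist_force: [1.4, 0.6, 0.6]
tool_pos: [0.586, -0.0814, 0.0192]
wrist_force: [1.2, 0.2, 1.6]
tool_pos: [0.585, -0.0815, 0.0192]
wrist_force: [0.0, 0.8, 1.1]
```

```bash
(python3 -m pendant '[[-0.05,-0.008,0,0,0,0,0.1],[-0.05,-0.008,0,0,0,0,0.1],[0,0,0,0,0,0,0.1]]';python3 -m pendant '[[-0.05,-0.008,0,0,0,0,0.1],[-0.05,-0.008,0,0,0,0,0.1],[0,0,0,0,0,0,0.1]]';python3 -m pendant '[[-0.05,-0.008,0,0,0,0,0.1],[-0.05,-0.008,0,0,0,0,0.1],[0,0,0,0,0,0,0.1]]')| grep -E "tool|wrist"
```

```text
tool_pos: [0.5839, -0.0817, 0.0192]
wrist_force: [1.4, -0.4, 1.6]
tool_pos: [0.583, -0.0818, 0.0192]
wrist_force: [1.3, 0.1, 1.3]
tool_pos: [0.582, -0.082, 0.0192]
wrist_force: [1.5, 0.1, 1.1]
```

```bash
(python3 -m pendant '[[-0.05,-0.008,0,0,0,0,0.1],[-0.05,-0.008,0,0,0,0,0.1],[0,0,0,0,0,0,0.1]]';python3 -m pendant '[[-0.05,-0.008,0,0,0,0,0.1],[-0.05,-0.008,0,0,0,0,0.1],[0,0,0,0,0,0,0.1]]';python3 -m pendant '[[-0.05,-0.008,0,0,0,0,0.1],[-0.05,-0.008,0,0,0,0,0.1],[0,0,0,0,0,0,0.1]]')| grep -E "tool|wrist"
```

```text
tool_pos: [0.581, -0.0822, 0.0192]
wrist_force: [1.6, 0.7, 1.1]
tool_pos: [0.58, -0.0823, 0.0192]
wrist_force: [1.6, 0.5, 1.3]
tool_pos: [0.579, -0.0825, 0.0192]
wrist_force: [1.7, 0.1, 1.3]
```

Fingers are near the front rails, so I'll finish by pushing on the T's head with closed fingers.

```bash
(python3 -m pendant '[[0,0,0,0,0,0,0.5],[0,0,0,0,0,0,0.5],[0,0,0,0,0,0,0.5]]';python3 -m pendant '[[0,0,1.5,0,0,0,0.5],[0,0,2.5,0,0,0,0.3],[2.7,0.44,0,0,0,0,0],[2.7,0.44,0,0,0,0,0],[0,0,0,0,0,0,0],[0,0,0,0,0,0,0]]';python3 -m pendant '[[0,0,-2.3,0,0,0,0],[0,0,-1.5,0,0,0,0],[0,0,-0.2,0,0,0,0],[0,0,0,0,0,0,0],[0,0,0,0,0,0,0]]')
```

```text
time: 26.25
tool_pos: [0.5784, -0.0824, 0.0187]
ee_rot: [3.141, -0.002, -2.974]
wrist_force: [0.3, 0.9, -1.0]
width: 0.0461
finger_force: 0.0
time: 26.85
tool_pos: [0.6329, -0.0736, 0.0596]
ee_rot: [3.142, -0.001, -2.974]
wrist_force: [0.1, 0.0, -0.5]
width: 0.0107
finger_force: 0.0
time: 27.35
tool_pos: [0.6332, -0.0738, 0.0199]
ee_rot: [-3.141, 0.001, -2.974]
wrist_force: [0.2, -0.0, 0.9]
width: 0.0008
finger_force: 0.0
```

```bash
(python3 -m pendant '[[-0.25,-0.04,-0.1,0,0,0,0],[-0.25,-0.04,0,0,0,0,0],[0,0,0,0,0,0,0]]';python3 -m pendant '[[-0.1,-0.016,0,0,0,0,0],[-0.1,-0.016,0,0,0,0,0],[0,0,0,0,0,0,0]]';python3 -m pendant '[[-0.05,-0.008,0,0,0,0,0],[-0.05,-0.008,0,0,0,0,0],[0,0,0,0,0,0,0]]')| grep -E "tool|wrist"
```

```text
tool_pos: [0.6278, -0.0746, 0.0186]
wrist_force: [0.6, -0.0, -0.6]
tool_pos: [0.6261, -0.0748, 0.0183]
wrist_force: [0.4, 0.1, 0.1]
tool_pos: [0.6253, -0.0749, 0.0183]
wrist_force: [1.2, 0.6, -0.2]
```

```bash
(python3 -m pendant '[[-0.05,-0.008,0,0,0,0,0],[-0.05,-0.008,0,0,0,0,0],[0,0,0,0,0,0,0]]';python3 -m pendant '[[-0.05,-0.008,0,0,0,0,0],[0,0,0,0,0,0,0]]';python3 -m pendant '[[-0.05,-0.008,0,0,0,0,0],[0,0,0,0,0,0,0]]')| grep -E "tool|wrist"
```

```text
tool_pos: [0.6252, -0.0751, 0.0187]
wrist_force: [4.3, 0.0, -0.3]
tool_pos: [0.6252, -0.0751, 0.019]
wrist_force: [5.4, 0.5, -0.5]
tool_pos: [0.6251, -0.0752, 0.0192]
wrist_force: [6.6, 0.4, -0.3]
```

```bash
(python3 -m pendant '[[-0.05,-0.008,0,0,0,0,0],[0,0,0,0,0,0,0],[0,0,0,0,0,0,0]]';python3 -m pendant '[[0.3,0.048,0,0,0,0,0],[0.5,0.08,0,0,0,0,0],[0.5,0.08,0,0,0,0,0],[0,0,4,0,0,0,0],[0,0,5,0,0,0,0],[0,-5,2,0,0,0,0],[0,-5,0,0,0,0,0],[0,-5,0,0,0,0,0]]'; python3 -m pendant '[[0,-5,0,0,0,0,0],[0,-5,0,0,0,0,0],[0,-5,0,0,0,0,0],[0,0,0,0,0,0,0],[0,0,0,0,0,0,0]]')| grep -E "tool|wrist"
python3 - <<'E'
from h import *
p=imaging.camera_params("top"); im=imaging.snapshot("top"); cv2.imwrite("pics/top2.png",im[:,:,::-1])
c=cv2.resize(im[140:320,230:430,::-1],(660,594),interpolation=cv2.INTER_CUBIC); cv2.imwrite("pics/top2c.png",c)
a=np.radians(9.22); e1=np.array([np.cos(a),np.sin(a)]); e2=np.array([-e1[1],e1[0]]); C=np.array([.562,-.020])
w=(im.min(2)>165)
for n,c in(("strap",(294,228)),("tee",(346,220))):
    P=cast(p,blob(w,c),.015)[:,:2]-C; x,y=P@e1*1e3,P@e2*1e3; print(n,np.round([x.min(),x.max(),y.min(),y.max()],1))
E
```

```text
tool_pos: [0.6252, -0.0752, 0.0194]
wrist_force: [6.7, 1.4, -1.0]
tool_pos: [0.6359, -0.2208, 0.1283]
wrist_force: [-0.1, -0.3, 0.1]
tool_pos: [0.6346, -0.3706, 0.1252]
wrist_force: [-0.1, 0.1, -0.2]
strap [-54.6 127.9  39.1  91.5]
tee [-113.5   43.   -98.5  -31.7]
```

View pics/top2c.png

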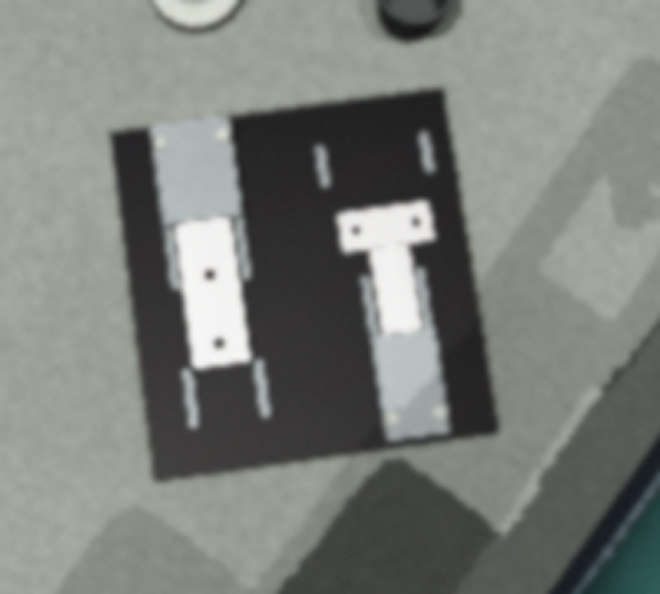

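Both parts lie in their channels: the strap's tail is at crop (220,365), and the T's head is at (385,225) with its stem under the hood. I'll check that the strap is still seated with a light push on its tail.

```bash
(python3 -m pendant '[[-1.69,4.49,0,0,0,0,0],[-1.69,4.49,0,0,0,0,0],[-1.69,4.49,0,0,0,0,0],[-1.69,4.49,0,0,0,0,0],[-1.69,4.49,0,0,0,0,0]]';python3 -m pendant '[[-1.69,4.49,0,0,0,0,0],[-1.69,4.49,0,0,0,0,0],[-1.69,4.49,0,0,0,0,0],[-1.69,4.49,0,0,0,0,0],[0,0,-3,0,0,0,0],[0,0,-3,0,0,0,0],[0,0,0,0,0,0,0],[0,0,0,0,0,0,0]]')| grep -E "tool|ee"
```

```text
tool_pos: [0.5498, -0.1411, 0.1271]
ee_rot: [3.141, 0.0, -2.972]
tool_pos: [0.4826, 0.0356, 0.0671]
ee_rot: [3.141, -0.001, -2.972]
```

```bash
(python3 -m pendant '[[0.03,-0.19,-2.4,0,0,0,0],[0,0,-1.6,0,0,0,0],[0,0,-0.6,0,0,0,0],[0,0,-0.2,0,0,0,0],[0,0,0,0,0,0,0],[0,0,0,0,0,0,0]]';python3 -m pendant '[[0.2,0.032,0,0,0,0,0],[0.1,0.016,0,0,0,0,0],[0,0,0,0,0,0,0]]';python3 -m pendant '[[0.1,0.016,0,0,0,0,0],[0,0,0,0,0,0,0]]';python3 -m pendant '[[0.1,0.016,0,0,0,0,0],[0,0,0,0,0,0,0]]')| grep -E "tool|wrist"
```

```text
tool_pos: [0.4848, 0.0324, 0.0201]
wrist_force: [0.6, 1.0, -1.0]
tool_pos: [0.4871, 0.033, 0.0191]
wrist_force: [0.0, 0.2, 0.2]
tool_pos: [0.4879, 0.0332, 0.0188]
wrist_force: [0.0, 0.7, 0.3]
tool_pos: [0.4888, 0.0333, 0.0187]
wrist_force: [0.0, -0.3, 0.2]
```

```bash
(python3 -m pendant '[[0.1,0.016,0,0,0,0,0],[0,0,0,0,0,0,0]]';python3 -m pendant '[[0.05,0.008,0,0,0,0,0],[0,0,0,0,0,0,0]]';python3 -m pendant '[[0.05,0.008,0,0,0,0,0],[0,0,0,0,0,0,0]]';python3 -m pendant '[[0.05,0.008,0,0,0,0,0],[0,0,0,0,0,0,0]]')| grep -E "tool|wrist"
```

```text
tool_pos: [0.4899, 0.0335, 0.0188]
wrist_force: [0.3, -0.3, 0.5]
tool_pos: [0.4903, 0.0336, 0.0188]
wrist_force: [0.2, 0.0, 0.1]
tool_pos: [0.4903, 0.0336, 0.0187]
wrist_force: [-2.1, -0.7, 1.4]
tool_pos: [0.4904, 0.0336, 0.0187]
wrist_force: [-4.0, -1.3, 3.0]
```

Force builds at once with no motion, so the strap is seated. I'm retreating and handing in.

```bash
(python3 -m pendant '[[-0.3,-0.05,0,0,0,0,0],[-0.5,-0.08,0,0,0,0,0],[0,0,3,0,0,0,0],[0,0,5,0,0,0,0],[0,0,5,0,0,0,0],[0,0,0,0,0,0,0],[0,0,0,0,0,0,0]]')| grep -E "time|tool|wrist"
python3 - <<'E'
from h import *
p=imaging.camera_params("wrist"); imaging.snapshot("wrist")
print(robot.close_job())
E
```

```text
time: 34.7
tool_pos: [0.4843, 0.0324, 0.1505]
wrist_force: [-0.6, 0.2, -0.5]
the job is handed in; nothing more can be done
None
```

The job is handed in at about 35 s: strap and T are both in their channels against their stops, pushed with 7 N or less by the wrist reading; the hand-in returned no verdict.

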